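# Clamp the countersink in the printed bench chuck

### The job

Put the cone-tipped cutter from the rack shank-down into the upright chuck until its foot stands on the bottom of the bore, then turn the chuck's sleeve clockwise (seen from above) until all three jaws grip the shank firmly, so that it stands straight and central by itself. The jaws are printed plastic: stop once the sleeve has clearly gone tight and do not force it further, or they crack. Leave the other two cutters standing in the rack and do not disturb the printed cup and the scraper.

Things in the scene. Friction and masses are not known exactly. Their poses are not given: they have to be found in the camera images.
- chuck: Upright hand-tightened chuck, fixed to the bench: black plate 100 x 90 x 12 mm, on it the vertical chuck, nose up. Origin: centre of the underside, on the bench; z up along the chuck's axis. Round bore 25 mm across, from its floor 24 mm to its mouth 60 mm above the bench; in it three white jaws, 120 degrees apart, with flat faces 14 mm wide from 34 to 61 mm above the bench.
- chuck_mouth (a point): Centre of the bore's mouth, on the axis, 60 mm above the bench. The three jaw faces start equally far from the axis, 8 to 12.6 mm (unknown), and bear on the 12 mm shank when 6 mm from it. Each advances 3 mm per radian of the sleeve, which turns them all: 0.7 to 2.2 rad until they touch, so often more than one grasp. The plastic is springy: each jaw then gains about 7 N per 0.1 rad.
- chuck_floor (a point): Centre of the bore's floor, on the chuck's axis, 24 mm above the bench (36 mm below the mouth).
- sleeve_top (a point): Top of the grey ribbed sleeve, on the axis, 58 mm above the bench. The sleeve is round, 48 mm across, from 27 to 58 mm above the bench; grip it across at any angle. Clockwise from above closes. Drag 0.15 N m (either way when at rest); jaw load adds 0.009 N m per N on each jaw. Stop at a reading of 0.25 to 0.3 N m. Needed in all 24 N on the shank; over 165 N (0.65 N m turning) cracks it.
- rack: Fixed wooden block 56 x 165 x 36 mm with a row of three holes along its y axis, at y = -55, 0 and 55 mm, 15 mm across and 26 mm deep (floor 10 mm above the bench). Origin: centre of the underside. A cutter stands in each hole, which one in which varies.
- cone_cutter: The cutter to clamp (countersink), steel, 72 mm long, 65 to 105 g: round shank 12 mm in diameter and 50 mm long, then a head: a cylinder 20 mm in diameter from 50 to 64 mm above the foot, ending in a cone whose point is at 72 mm. Origin: centre of the foot; z runs along it to the point. In the rack its foot is 10 mm above the bench; standing in the chuck its foot is 24 mm and its point 96 mm above the bench.
- ball_cutter: Other cutter in the rack, same 12 mm shank, ball head 22 mm in diameter, 69 mm long in all. Origin: centre of the foot. Leave it standing.
- disc_cutter: Other cutter in the rack, same 12 mm shank, flat disc head 26 mm in diameter from 50 to 64 mm. Origin: centre of the foot. Leave it standing.
- printed_cup: Red printed ribbed cup, 72 mm across the rim, 52 mm tall, standing on the bench. Origin: centre of the underside. Bystander.
- scraper: Spatula-like bed scraper, about 200 mm long, lying flat on the bench. Bystander.
Things that resemble listed ones, but are neither listed nor needed, are in the scene too. What is shaped like the cone_cutter but black, brown or orange is not meant.

How it is judged:
By the outcome, as a careful person would: the job done as asked, in the order asked, and still so for the second after the job is handed in, with the robot touching nothing.
It also fails if it takes over 70 s, if anything falls off the work surface, if the arm or the gripper's body presses on something with over 40 N, if the wrist force passes 120 N, or if a joint passes its speed limit or range.

### The arm

A 6-joint arm with a two-finger parallel gripper is mounted at the origin on the work surface. World frame = base frame: x ahead of the robot, y to its left, z up, the work surface at z = 0. Lengths are in mm, angles in rad, forces in N, time in s.
With the tool pointing down it reaches from about 425 to 925 mm from the base axis. Payload 12.5 kg.
Tool frame: the origin (TCP) lies on the centre line of the jaws, within the pads' length; the fingertips stand 25 mm ahead of it and the grasp point (between the pads) lies 6 mm ahead of it; z points along the fingers, y is the line along which they close (so a half turn about z gives the same grasp; the last joint's range is limited). The gripper opens to 85 mm and grips with 20 to 120 N. Pads are 22 mm wide; open, the fingers measure 114 mm over their backs; the gripper's body (76 mm by 85 mm) begins 54 mm behind the grasp point. The pads swing forward as they close: fully open they stand 13 mm farther back than shut.
Start: joints at [1.035, 0.491, 1.559, -0, 1.092, -0.106], TCP at [260.415, 568.178, 256.327] pointing down, gripper open.
Joint ranges: [-3.1, 3.1], [-0.84, 2.19], [0.05, 2.79], [-1.13, 4.28], [0.06, 2.93], [-2.69, 2.69]. Speed limits (rad/s): [2.22, 2.22, 2.79, 3.14, 3.14, 3.14].

### API

Orientations are given as a rotation vector (axis times angle).
In Python, from rig import arm gives the robot as it stands. The module is installed in compiled form; this text tells all that it offers.
- The arm moves only by the shell command python3 -m inch 'ROWS' [OPENING]. ROWS is JSON, a list of rows, each an object with "linear": the shift along the tool's x, y, z in units of 50 mm (1.0 is 50 mm), a list of three; "spin": the turn about the tool's z in rad. A call has 1 to 20 rows; each row is the pose to reach, as a shift and turn from the pose commanded when the call began, along the tool's axes at that moment; what a row does not reach only later rows make up. A row lasts 1/10 s, in which the tool goes at most 50 mm and 8.59 degrees, less where a joint would pass 70% of its speed; a pose out of reach is approached as far as the arm can. A call with a gripper value outside its range is refused whole. OPENING is the closure in counts, from 0 (fully open) to 255 (shut), set as the call begins (- or left out, the last holds). The fingers move at their own pace and stop on an object; the grip force is fixed at half the most. Time passes only in rows, so rows that repeat a pose let the fingers close. It gives the time, the measured TCP pose, the force, the opening and the grip force at its end, in the units of the state.
- arm.observe(): the state, without advancing time (a new reading comes with each control period).
- arm.capture(name): name is "scene" or "top"; returns (picture, depth): 384x512x3 uint8, red, green, blue; 384x512 float32, mm along the optical axis (not along the pixel's ray), 0 where there is no reading.
- arm.camera_model(name): a dict with "camera_matrix" (3x3 intrinsics, pixels), "R" (3x3) and "t" (3): a world point X has camera coordinates R X + t. Camera axes: x right, y down, z forward; pixel columns grow to the right and rows downward; lengths in mm; the calibration is good to about 2 mm. A picture is of the moment at which its call begins. camera_model takes no time and is no camera call.
- arm.close_job(): hands the job in; it is judged then, once.
Trained networks look in the newest picture that a camera, given by its name, has taken for a name from the list of things; names that differ only in an ending like _2 or _b are one class to them, and where a whole thing is asked for, a point or a joint stands for the part that bears it (a point fixed in the world has none). Each returns a list of dicts, best first, with "score" (0 to 1); they miss things now and then, are a little off and sometimes report something else, mostly with a low value. They report only what shows in the picture. A call takes as long as a camera call. They do not tell look-alikes from the thing itself.
- arm.silhouettes(camera, name): "mask" (384x512 bool, what is visible of it) and "uv" ([column, row] in pixels, amid what is visible of it).
The state is a dict: "clock": time; "q": joint angles; "qd": joint speeds; "effort": joint torques, N m; "position": TCP position; "ee_rot": TCP orientation; "contact_force": force on the tool from outside, world axes, zero at the start; "wrist_torque": the same for the moment, N m; "finger_gap": opening from 0.0 (shut) to 1.0 (fully open); "gripper_force": force on a finger pad.
Only numpy, scipy, OpenCV 4.12 (cv2) and the standard library are available. Lean on these libraries where they do the work, as an engineer would, in place of code of your own. Each camera call takes 0.05 s, during which the arm holds its last target. There are 200 camera calls.

## Working session

There is one attempt and no reset: what is moved stays moved. The work goes in short steps, Python scripts to look and compute and a shell command to move; the robot and the scene stay as the last step left them, time stands still between calls to the robot, and variables do not carry over. Pictures are saved under pics/ and viewed, at most 10 in all, crops included, and the job is handed in when it is done.

```bash
mkdir -p pics
cat > h.py <<'E'
import numpy as np, cv2
from rig import arm
def world(cam,u,v,d):
    m=arm.camera_model(cam);K=np.array(m["camera_matrix"]);R=np.array(m["R"]);t=np.array(m["t"])
    u,v,d=map(np.asarray,(u,v,d))
    c=np.stack([(u-K[0,2])/K[0,0]*d,(v-K[1,2])/K[1,1]*d,d],-1)
    return (c-t)@R
def pix(cam,X):
    m=arm.camera_model(cam);c=np.array(m["R"])@np.array(X,float)+m["t"];p=np.array(m["camera_matrix"])@c
    return p[:2]/p[2]
E
python3 - <<'E'
from h import *
np.set_printoptions(precision=1,suppress=True)
s=arm.observe();print(s)
for c in("scene","top"):
    im,d=arm.capture(c);cv2.imwrite(f"pics/{c}0.png",im[:,:,::-1]);np.save(c+"0",d)
    for n in("chuck","sleeve_top","rack","cone_cutter","ball_cutter","disc_cutter","printed_cup","scraper"):
        for o in arm.silhouettes(c,n)[:4]:
            m=o["mask"]&(d>0);v,u=np.nonzero(m)
            if len(u)==0: continue
            P=world(c,u,v,d[m]);print(c,n,round(o["score"],2),np.round(o["uv"]),len(u),P.min(0),P.max(0),np.median(P,0))
a=[cv2.imread(f"pics/{c}0.png") for c in("scene","top")]
E
```

```text
{'clock': 0.0, 'q': array([ 1. ,  0.5,  1.6, -0. ,  1.1, -0.1]), 'qd': array([ 0., -0., -0.,  0., -0.,  0.]), 'effort': array([  0. , -61.8, -26.2,   0. ,   0. ,   0. ]), 'position': array([260.3, 568. , 255.7]), 'ee_rot': array([-0.7, -3.1,  0. ]), 'contact_force': array([ 0.5, -0. ,  1. ]), 'wrist_torque': array([ 0.,  0., -0.]), 'gripper_force': 0.0, 'finger_gap': 1.0005450641542466}
scene chuck 0.87 [280. 151.] 898 [453.8 141.5  -0.1] [594.  293.1  67.3] [539.9 194.1  14.9]
scene sleeve_top 0.66 [285. 149.] 886 [463.1 141.5  -0.1] [594.2 294.2  67.3] [540.5 193.6  14.9]
scene sleeve_top 0.42 [166. 223.] 1573 [ 452.9 -279.7    1.9] [ 549.4 -105.3   65.7] [ 512.3 -208.6   36.8]
scene rack 0.79 [166. 224.] 1639 [ 437.4 -279.7    0.3] [549.4 -86.9  69.5] [ 511.7 -208.2   36.7]
scene rack 0.17 [282. 152.] 861 [467.9 142.   -0.1] [593.3 279.6  67.3] [540.4 193.3  15. ]
scene cone_cutter 0.75 [128. 251.] 137 [ 519.1 -333.     5. ] [ 534.5 -319.1   74.7] [ 528.1 -326.    55. ]
scene cone_cutter 0.73 [184. 249.] 163 [ 584.4 -250.8    0.7] [ 615.4 -232.3   75.5] [ 608.3 -243.2   54.3]
scen
[... 750 characters left out ...]
 451.7 -287.2   -3.6] [ 546.8 -105.4   74. ] [ 499.2 -185.1   34.8]
top cone_cutter 0.62 [397. 229.] 85 [ 518.2 -331.     8. ] [ 533.8 -313.9   72.6] [ 525.6 -319.8   63.9]
top cone_cutter 0.48 [384. 201.] 109 [ 574.2 -333.8   -2.7] [ 600.1 -292.7   71.5] [ 583.3 -299.    62.8]
top cone_cutter 0.42 [365. 235.] 70 [ 505.6 -250.8   30.2] [ 523.1 -235.    82.6] [ 514.3 -241.3   74.9]
top ball_cutter 0.49 [315. 249.] 75 [ 473.5 -148.    25. ] [ 493.2 -128.6   79.9] [ 484.5 -138.2   74.8]
top disc_cutter 0.41 [337. 241.] 111 [ 485.4 -203.1   33. ] [ 510.3 -179.1   76.9] [ 497.3 -189.9   72.8]
top printed_cup 0.56 [320. 125.] 760 [ 738.4 -195.4   -2.7] [ 817.6 -124.    55.7] [ 782.1 -164.5   25.6]
```

View pics/scene0.png

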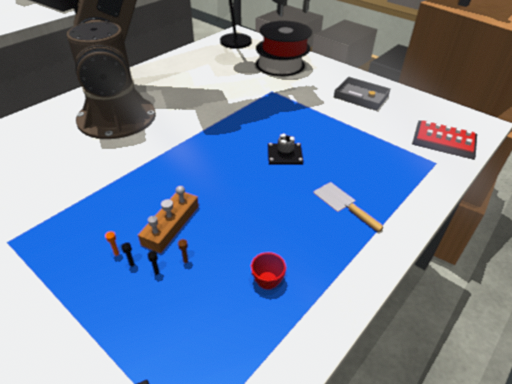

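View pics/top0.png

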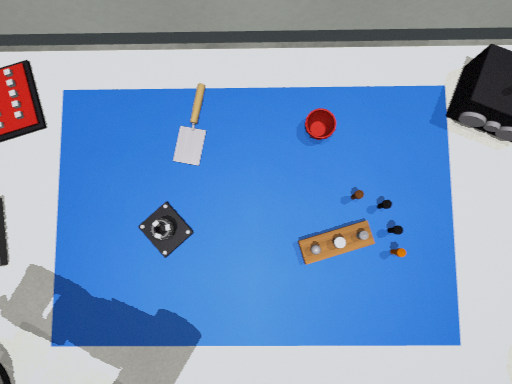

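The rack at top (335,242) holds a ball cutter (315,249), a disc cutter (340,241) and a third cutter (364,235). Four free-standing look-alikes are black (397,229 and 385,204), brown (358,194) and orange (400,252). The steel one in the rack at (364,235) fits the description, and I'll confirm it with a crop.

Run:
```python
from h import *
np.set_printoptions(precision=1,suppress=True)
im=cv2.imread("pics/top0.png");sc=cv2.imread("pics/scene0.png")
z=lambda a:cv2.resize(a,(400,300),interpolation=cv2.INTER_CUBIC)
cv2.imwrite("pics/crop.png",np.vstack([np.hstack([z(im[185:269,300:412]),z(im[199:259,125:205])]),np.hstack([z(sc[172:265,100:224]),z(sc[127:166,260:312])])]))
for c in("scene","top"):
    d=np.load(c+"0.npy");v,u=np.nonzero(d>0);P=world(c,u,v,d[v,u])
    # heads in rack
    for n,x in(("ball",(484,-139)),("disc",(498,-190)),("cone",(514,-242))):
        k=(np.hypot(P[:,0]-x[0],P[:,1]-x[1])<20)&(P[:,2]>58)&(P[:,2]<90)
        print(c,n,k.sum(),P[k].min(0),P[k].max(0),P[k].mean(0))
    k=(np.hypot(P[:,0]-535,P[:,1]-206)<45)&(P[:,2]>50)&(P[:,2]<75)
    print(c,"sleeve",k.sum(),P[k].min(0),P[k].max(0),cv2.minEnclosingCircle(P[k][:,:2].astype(np.float32)))
    k=(np.hypot(P[:,0]-535,P[:,1]-206)<80)&(P[:,2]>6)&(P[:,2]<18)
    print(c,"plate",cv2.minAreaRect(P[k][:,:2].astype(np.float32)))
    k=(np.hypot(P[:,0]-499,P[:,1]-190+380)<110)&(P[:,2]>30)&(P[:,2]<40)
    if k.sum():print(c,"racktop",cv2.minAreaRect(P[k][:,:2].astype(np.float32)))
from scipy.spatial.transform import Rotation as R
s=arm.observe();print(R.from_rotvec(s["ee_rot"]).as_matrix(),s["wrist_torque"])
```

```text
scene ball 69 [ 473.5 -151.6   60.6] [ 492.6 -129.9   81.5] [ 485.2 -141.7   74.3]
scene disc 117 [ 485.6 -204.8   63.6] [ 510.8 -179.1   78.4] [ 500.  -193.8   73.2]
scene cone 89 [ 502.4 -254.4   60.5] [ 522.7 -234.3   84.6] [ 516.4 -246.9   73.6]
scene sleeve 151 [508.9 183.1  50. ] [553.9 225.9  67.3] ((531.0560302734375, 204.72024536132812), 23.329151153564453)
scene plate ((545.8023681640625, 199.42897033691406), (112.91786193847656, 122.32439422607422), 43.58823013305664)
scene racktop ((496.5550842285156, -191.77670288085938), (59.16307830810547, 168.49290466308594), 16.438798904418945)
top ball 78 [ 473.5 -148.    64.6] [ 493.2 -128.6   79.9] [ 483.7 -138.3   74.3]
top disc 115 [ 486.3 -204.7   60.9] [ 510.3 -179.1   76.9] [ 499.2 -191.    72.4]
top cone 78 [ 505.5 -253.6   58.4] [ 523.2 -235.    82.6] [ 514.5 -243.1   74.2]
top sleeve 257 [508.4 183.6  50. ] [555.8 231.3  63.8] ((532.46435546875, 207.42367553710938), 24.532928466796875)
top plate ((525.8430786132812, 214.28448486328125), (100.29301452636719, 108.66712951660156), 41.777366638183594)
top racktop ((499.1883544921875, -192.38504028320312), (56.16917419433594, 165.75164794921875), 16.322420120239258)
[[-0.9  0.4  0. ]
 [ 0.4  0.9  0. ]
 [-0.   0.  -1. ]] [-0.1  0.   0. ]
```

View pics/crop.png

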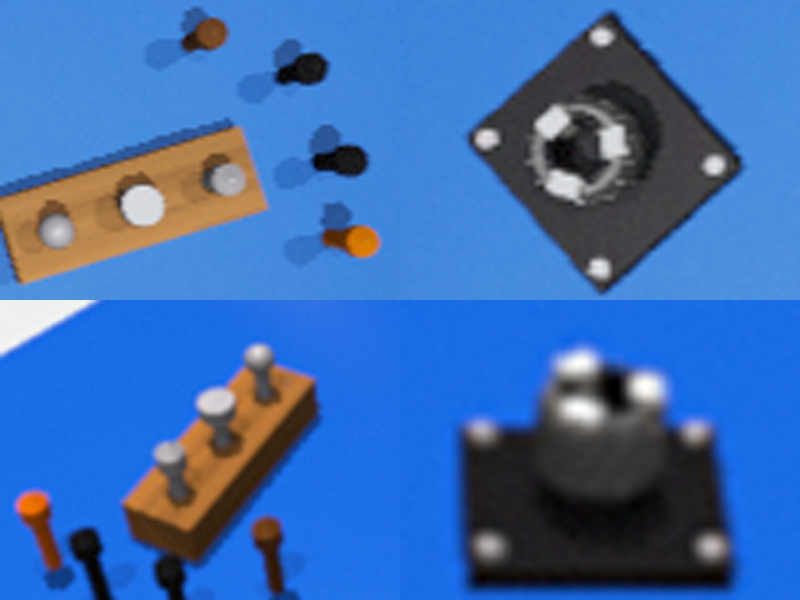

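Confirmed: the steel pointed cutter stands in the rack's end hole at (364,235) in the top picture. The look-alikes beside the rack are black, brown and orange.

```bash
cat >> h.py <<'E'
from scipy.spatial.transform import Rotation as Ro
def go(x,y,z,ang=None):
    "print linear (50 mm units, tool axes) and spin to reach TCP x,y,z with tool y axis at ang deg (mod 180)"
    s=arm.observe();M=Ro.from_rotvec(s["ee_rot"]).as_matrix()
    a=np.degrees(np.arctan2(M[1,1],M[0,1]));L=M.T@(np.array([x,y,z])-s["position"])/50
    sp=0 if ang is None else (a-ang+90)%180-90
    print("y ang %.1f"%a,"linear",np.round(L,3),"spin %.3f"%np.radians(sp),"| q",np.round(s["q"],2),"pos",np.round(s["position"],1),"t %.2f"%s["clock"])
E
python3 - <<'E'
from h import *
go(560,200,256);go(514.5,-244.5,150,16.3)
im,d=cv2.imread("pics/top0.png"),np.load("top0.npy")
g=im.min(2)
for c,box in(("top",(145,215,180,245)),("scene",(270,130,300,155))):
    g=cv2.imread(f"pics/{c}0.png").min(2);x0,y0,x1,y1=box
    n,l,st,ce=cv2.connectedComponentsWithStats((g[y0:y1,x0:x1]>150).astype(np.uint8))
    for i in range(1,n): p=ce[i]+[x0,y0];print(c,st[i,4],p)
E
```

```text
y ang 65.4 linear [-8.515e+00 -4.197e+00  7.000e-03] spin 0.000 | q [ 1.04  0.49  1.56 -0.    1.09 -0.11] pos [260.4 568.2 256.3] t 0.90
y ang 65.4 linear [-11.392 -12.658   2.126] spin 0.857 | q [ 1.04  0.49  1.56 -0.    1.09 -0.11] pos [260.4 568.2 256.3] t 0.90
top 31 [155. 223.]
top 1 [163. 221.]
top 34 [167.11764706 226.64705882]
top 35 [157.68571429 235.51428571]
scene 14 [282.5 135. ]
scene 12 [291.5 138. ]
scene 14 [283.14285714 140.92857143]
scene 1 [270. 143.]
scene 2 [298.  143.5]
```

```bash
python3 -m inch '[{"linear":[-8.5,-4.2,0],"spin":0.4},{"linear":[-8.5,-4.2,0],"spin":0.4},{"linear":[-8.5,-4.2,0],"spin":0.4},{"linear":[-8.5,-4.2,0],"spin":0.4},{"linear":[-8.5,-4.2,0],"spin":0.4},{"linear":[-8.5,-4.2,0],"spin":0.4},{"linear":[-8.5,-4.2,0],"spin":0.4},{"linear":[-8.5,-4.2,0],"spin":0.4},{"linear":[-11.4,-12.66,2.1],"spin":0.857},{"linear":[-11.4,-12.66,2.1],"spin":0.857},{"linear":[-11.4,-12.66,2.1],"spin":0.857},{"linear":[-11.4,-12.66,2.1],"spin":0.857},{"linear":[-11.4,-12.66,2.1],"spin":0.857},{"linear":[-11.4,-12.66,2.1],"spin":0.857},{"linear":[-11.4,-12.66,2.1],"spin":0.857},{"linear":[-11.4,-12.66,2.1],"spin":0.857},{"linear":[-11.4,-12.66,2.1],"spin":0.857},{"linear":[-11.4,-12.66,2.1],"spin":0.857},{"linear":[-11.4,-12.66,2.1],"spin":0.857},{"linear":[-11.4,-12.66,2.1],"spin":0.857}]' 80
python3 - <<'E'
from h import *
go(514.5,-244.5,150,16.3)
print(arm.observe()["finger_gap"])
E
```

```text
clock: 2.9
position: [514.4, -246.4, 150.6]
ee_rot: [-1.888, -2.51, -0.0]
contact_force: [-0.6, 0.7, 0.6]
finger_gap: 0.683
gripper_force: 0.0
y ang 16.1 linear [0.037 0.012 0.012] spin -0.003 | q [-0.56  0.54  1.8   0.    0.8  -0.84] pos [ 514.4 -246.4  150.6] t 2.90
0.6834142909126151
```

```bash
python3 -m inch '[{"linear":[0.03,0,0.5],"spin":0},{"linear":[0.03,0,1.0],"spin":0},{"linear":[0.03,0,1.3],"spin":0},{"linear":[0.03,0,1.53],"spin":0},{"linear":[0.03,0,1.53],"spin":0},{"linear":[0.03,0,1.53],"spin":0}]'
python3 - <<'E'
from h import *
go(514.5,-244.5,74,16.3)
im,d=arm.capture("scene");cv2.imwrite("pics/s1.png",cv2.resize(im[170:270,90:230,::-1],(784,560),interpolation=cv2.INTER_CUBIC))
E
```

```text
clock: 3.5
position: [514.8, -242.7, 75.4]
ee_rot: [1.883, 2.514, 0.0]
contact_force: [0.2, 0.2, 0.7]
finger_gap: 0.685
gripper_force: 0.0
y ang 16.3 linear [-0.032 -0.015  0.027] spin 0.000 | q [-0.56  0.65  1.86  0.    0.63 -0.84] pos [ 514.8 -242.7   75.4] t 3.50
```

View pics/s1.png

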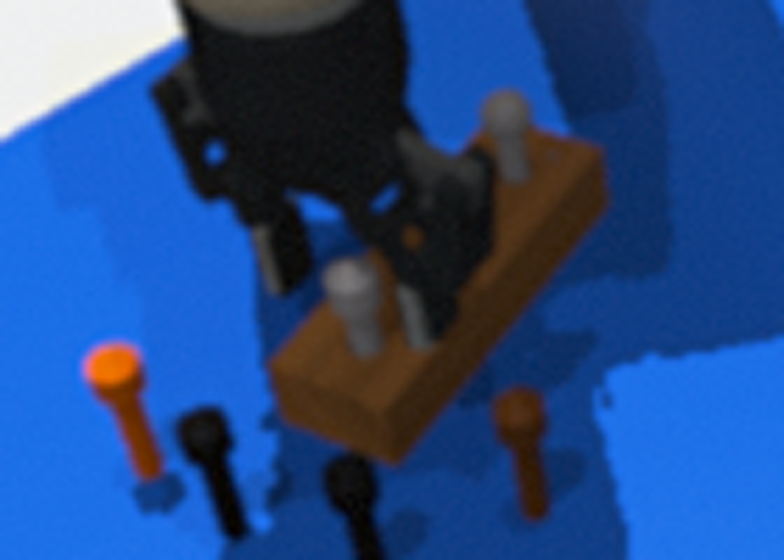

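The crop shows the cone cutter's head at about (350,285), midway between the pads at (270,260) and (415,315). I'm closing.

```bash
python3 -m inch '[{"linear":[-0.03,0,0.02],"spin":0},{"linear":[-0.03,0,0.02],"spin":0},{"linear":[-0.03,0,0.02],"spin":0},{"linear":[-0.03,0,0.02],"spin":0},{"linear":[-0.03,0,0.02],"spin":0},{"linear":[-0.03,0,0.02],"spin":0},{"linear":[-0.03,0,0.02],"spin":0},{"linear":[-0.03,0,0.02],"spin":0},{"linear":[-0.03,0,0.02],"spin":0},{"linear":[-0.03,0,0.02],"spin":0}]' 255; python3 -m inch '[{"linear":[0,0,-0.3],"spin":0},{"linear":[0,0,-0.8],"spin":0},{"linear":[0,0,-1.4],"spin":0},{"linear":[0,0,-2],"spin":0},{"linear":[0,0,-2],"spin":0},{"linear":[0,0,-2],"spin":0}]'
python3 - <<'E'
from h import *
go(532.3,207.3,180,16.3)
for p in((159.9,228.4),):
    m=arm.camera_model("top");K,R,t=map(np.array,(m["camera_matrix"],m["R"],m["t"]))
    r=R.T@np.linalg.solve(K,[*p,1]);c=-R.T@t;print("jaw centroid top",c+r*(61-c[2])/r[2])
p=(285.7,138.0);m=arm.camera_model("scene");K,R,t=map(np.array,(m["camera_matrix"],m["R"],m["t"]))
r=R.T@np.linalg.solve(K,[*p,1]);c=-R.T@t;print("jaw centroid scene",c+r*(61-c[2])/r[2])
E
```

```text
clock: 4.55
position: [515.0, -245.0, 74.3]
ee_rot: [1.884, 2.513, 0.0]
contact_force: [-0.3, -0.3, 6.6]
finger_gap: 0.206
gripper_force: 58.5
clock: 5.15
position: [514.7, -244.7, 174.0]
ee_rot: [1.884, 2.513, 0.0]
contact_force: [0.1, 0.7, -0.8]
finger_gap: 0.208
gripper_force: 58.7
y ang 16.3 linear [ 8.579  2.87  -0.123] spin -0.001 | q [-0.56  0.51  1.78  0.    0.85 -0.84] pos [ 514.7 -244.7  174. ] t 5.15
jaw centroid top [532.0629485  208.41204645  61.        ]
jaw centroid scene [529.50493755 208.9961862   61.        ]
```

```bash
python3 -m inch '[{"linear":[1,0.3,0],"spin":0},{"linear":[2,0.7,0],"spin":0},{"linear":[3,1,0],"spin":0},{"linear":[4,1.4,0],"spin":0},{"linear":[5,1.7,0],"spin":0},{"linear":[6,2,0],"spin":0},{"linear":[7,2.4,0],"spin":0},{"linear":[8,2.7,0],"spin":0},{"linear":[8.58,2.87,0],"spin":0},{"linear":[8.58,2.87,0],"spin":0},{"linear":[8.58,2.87,0],"spin":0},{"linear":[8.58,2.87,0],"spin":0},{"linear":[8.58,2.87,0],"spin":0},{"linear":[8.58,2.87,0],"spin":0}]'
python3 - <<'E'
from h import *
np.set_printoptions(precision=1,suppress=True)
go(532,208,120)
out=[]
for c in("scene","top"):
    im,d=arm.capture(c);np.save(c+"2",d);cv2.imwrite(f"pics/{c}2f.png",im[:,:,::-1])
    for X in((532,208,61),(532,208,110),(532,208,150)): print(c,X,pix(c,X))
    u,v=pix(c,(532,208,110)).astype(int)
    out.append(cv2.resize(im[v-45:v+45,u-30:u+30,::-1],(400,600),interpolation=cv2.INTER_CUBIC));print("crop origin",u-30,v-45)
cv2.imwrite("pics/v2.png",np.hstack(out))
E
```

```text
clock: 6.55
position: [532.6, 206.0, 173.7]
ee_rot: [-1.887, -2.512, 0.0]
contact_force: [0.3, -0.5, -0.9]
finger_gap: 0.209
gripper_force: 58.7
y ang 16.2 linear [0.  0.  1.1] spin 0.000 | q [ 0.2  0.5  1.8  0.   0.8 -0. ] pos [532.6 206.  173.7] t 6.55
scene (532, 208, 61) [286.2 138.5]
scene (532, 208, 110) [287.3 123.7]
scene (532, 208, 150) [288.3 110.9]
crop origin 257 78
top (532, 208, 61) [160.1 228.4]
top (532, 208, 110) [154.3 227.9]
top (532, 208, 150) [149.1 227.4]
crop origin 124 182
```

View pics/v2.png

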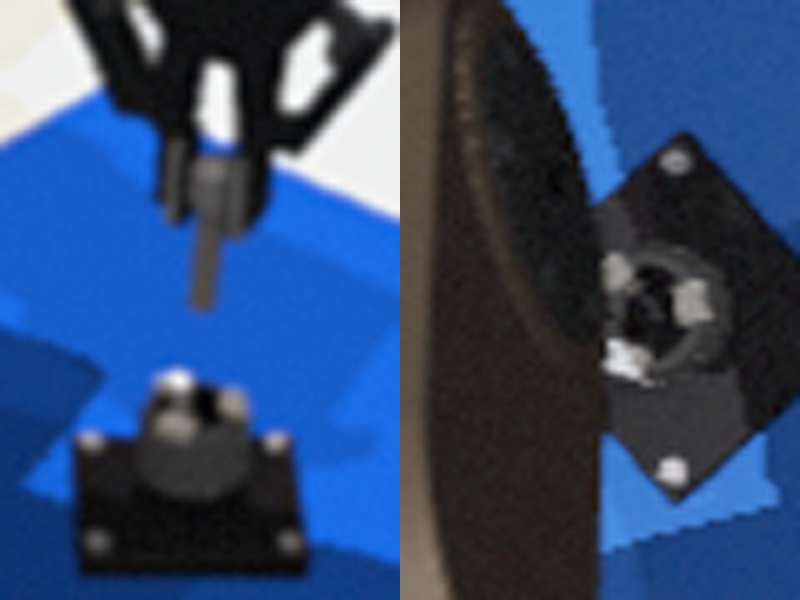

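The cutter is held upright with its head between the pads. Its foot at scene (287,124) is in line with the chuck axis, whose predicted pixel is (287,124), so I'm lowering it.

```bash
python3 -m inch '[{"linear":[0.01,0,0.5],"spin":0},{"linear":[0.01,0,0.9],"spin":0},{"linear":[0.01,0,1.0],"spin":0},{"linear":[0.01,0,1.08],"spin":0},{"linear":[0.01,0,1.15],"spin":0},{"linear":[0.01,0,1.15],"spin":0}]'
python3 - <<'E'
from h import *
s=arm.observe();print(s["contact_force"],s["wrist_torque"],s["position"])
E
```

```text
clock: 7.25
position: [532.4, 207.7, 116.6]
ee_rot: [1.885, 2.513, 0.001]
contact_force: [-0.5, 0.6, 0.2]
finger_gap: 0.209
gripper_force: 58.7
[-0.49744619  0.62018069  0.16115009] [-0.02835213  0.01500274  0.00020416] [532.38028217 207.72214091 116.60091788]
```

```bash
python3 -m inch '[{"linear":[0,0,0.15],"spin":0},{"linear":[0,0,0.3],"spin":0},{"linear":[0,0,0.4],"spin":0},{"linear":[0,0,0.48],"spin":0},{"linear":[0,0,0.52],"spin":0},{"linear":[0,0,0.54],"spin":0},{"linear":[0,0,0.54],"spin":0},{"linear":[0,0,0.54],"spin":0}]'
python3 - <<'E'
from h import *
s=arm.observe();print(s["contact_force"],s["wrist_torque"],s["position"])
E
```

```text
clock: 8.05
position: [532.3, 207.8, 89.5]
ee_rot: [1.885, 2.513, 0.001]
contact_force: [-1.5, 1.0, -0.8]
finger_gap: 0.21
gripper_force: 58.7
[-1.47824172  0.95058657 -0.79500489] [-0.03052556 -0.00205536  0.00441174] [532.31572392 207.78661767  89.47419349]
```

```bash
python3 -m inch '[{"linear":[0,0,0.02],"spin":0},{"linear":[0,0,0.02],"spin":0},{"linear":[0,0,0.02],"spin":0}]'; python3 -m inch '[{"linear":[0,0,0.02],"spin":0},{"linear":[0,0,0.02],"spin":0},{"linear":[0,0,0.02],"spin":0}]'
```

```text
clock: 8.35
position: [532.3, 207.8, 88.4]
ee_rot: [1.885, 2.513, 0.001]
contact_force: [-0.1, 0.8, -0.6]
finger_gap: 0.209
gripper_force: 58.8
clock: 8.65
position: [532.5, 207.9, 88.2]
ee_rot: [1.884, 2.513, 0.002]
contact_force: [-1.2, 0.2, 9.6]
finger_gap: 0.208
gripper_force: 59.8
```

The cutter stands on the floor of the bore (9.6 N contact). I'll release it, wind the wrist back, then go down around the sleeve.

```bash
python3 -m inch '[{"linear":[0,0,0],"spin":0},{"linear":[0,0,0],"spin":0},{"linear":[0,0,0],"spin":0},{"linear":[0,0,0],"spin":0},{"linear":[0,0,-0.1],"spin":0},{"linear":[0,0,-0.1],"spin":-0.15},{"linear":[0,0,-0.1],"spin":-0.3},{"linear":[0,0,-0.1],"spin":-0.45},{"linear":[0,0,-0.1],"spin":-0.6},{"linear":[0,0,-0.1],"spin":-0.75},{"linear":[0,0,-0.1],"spin":-0.9},{"linear":[0,0,-0.1],"spin":-1.05},{"linear":[0,0,-0.1],"spin":-1.2},{"linear":[0,0,-0.1],"spin":-1.35},{"linear":[0,0,-0.1],"spin":-1.5},{"linear":[0,0,-0.1],"spin":-1.6},{"linear":[0,0,-0.1],"spin":-1.6},{"linear":[0,0,-0.1],"spin":-1.6}]' 50
python3 - <<'E'
from h import *
go(532.3,207.8,58)
out=[]
for c in("scene","top"):
    im,d=arm.capture(c)
    u,v=pix(c,(532,208,70)).astype(int)
    out.append(cv2.resize(im[v-36:v+36,u-24:u+24,::-1],(400,600),interpolation=cv2.INTER_CUBIC))
cv2.imwrite("pics/v3.png",np.hstack(out))
E
```

```text
clock: 10.45
position: [532.3, 207.8, 92.5]
ee_rot: [-0.485, 3.104, 0.0]
contact_force: [0.3, -0.6, 0.6]
finger_gap: 0.805
gripper_force: 0.0
y ang 107.8 linear [-0.001  0.     0.69 ] spin 0.000 | q [ 0.26  0.63  1.84  0.    0.67 -1.62] pos [532.3 207.8  92.5] t 10.45
```

View pics/v3.png

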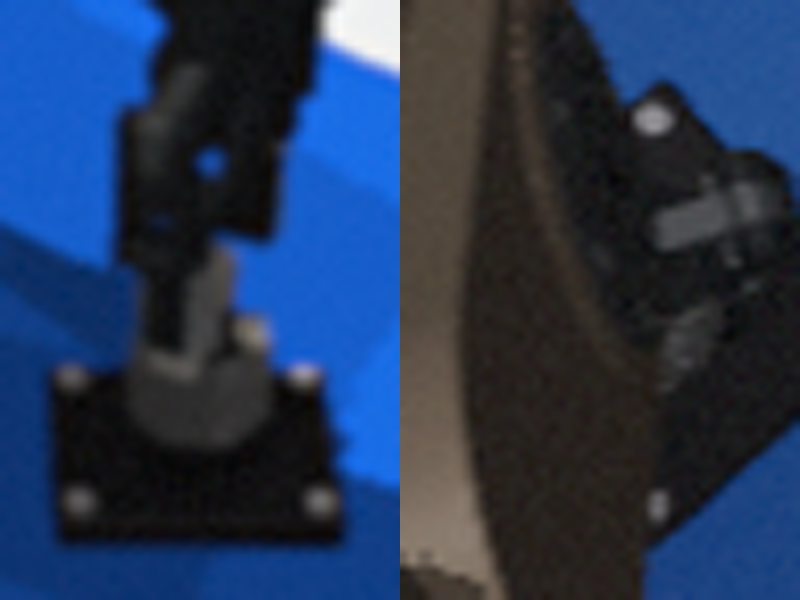

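The front finger hides the cutter. The fingers are centred over the sleeve at scene crop (200,400), so I'm going down with a force check.

```bash
python3 -m inch '[{"linear":[0,0,0.1],"spin":0},{"linear":[0,0,0.2],"spin":0},{"linear":[0,0,0.3],"spin":0},{"linear":[0,0,0.4],"spin":0},{"linear":[0,0,0.4],"spin":0}]'; python3 -m inch '[{"linear":[0,0,0.1],"spin":0},{"linear":[0,0,0.2],"spin":0},{"linear":[0,0,0.26],"spin":0},{"linear":[0,0,0.26],"spin":0}]';  python3 -m inch '[{"linear":[0,0,0],"spin":0},{"linear":[0,0,0],"spin":0},{"linear":[0,0,0],"spin":0},{"linear":[0,0,0],"spin":0},{"linear":[0,0,0],"spin":0},{"linear":[0,0,0],"spin":0},{"linear":[0,0,0],"spin":0},{"linear":[0,0,0],"spin":0}]' 255
python3 - <<'E'
from h import *
s=arm.observe();print(s["contact_force"],s["wrist_torque"],s["q"][5])
E
```

```text
clock: 11.05
position: [531.9, 207.6, 71.4]
ee_rot: [0.489, -3.102, 0.0]
contact_force: [-0.1, 0.8, 0.4]
finger_gap: 0.805
gripper_force: 0.0
clock: 11.45
position: [532.0, 207.7, 58.8]
ee_rot: [0.49, -3.102, -0.0]
contact_force: [-0.2, 0.2, 0.3]
finger_gap: 0.803
gripper_force: 0.0
clock: 12.25
position: [531.9, 209.1, 60.2]
ee_rot: [-0.49, 3.102, 0.002]
contact_force: [-6.1, 11.5, 8.0]
finger_gap: 0.54
gripper_force: 60.8
[-6.10717072 11.45312711  7.98854628] [1.8989506  0.93917013 0.01592462] -1.6275505280150215
```

```bash
python3 -m inch '[{"linear":[0,0.025,-0.015],"spin":0},{"linear":[0,0.025,-0.015],"spin":0},{"linear":[0,0.025,-0.015],"spin":0}]'; python3 -m inch '[{"linear":[0,0,0],"spin":0.1},{"linear":[0,0,0],"spin":0.2},{"linear":[0,0,0],"spin":0.3}]'
python3 - <<'E'
from h import *
s=arm.observe();print(s["contact_force"],s["wrist_torque"],s["q"][5])
E
```

```text
clock: 12.55
position: [531.8, 209.2, 60.3]
ee_rot: [-0.49, 3.103, 0.001]
contact_force: [-3.2, 5.2, 2.5]
finger_gap: 0.535
gripper_force: 63.4
clock: 12.85
position: [531.9, 208.9, 60.3]
ee_rot: [-0.015, 3.141, -0.0]
contact_force: [-2.1, 0.6, 2.3]
finger_gap: 0.538
gripper_force: 63.5
[-2.05661486  0.61291971  2.28328503] [0.10341474 0.1840943  0.16894787] -1.3214960931860362
```

Drag reads about 0.17 N m, so the sleeve is turning. I'll continue in modest steps.

```bash
cat > t.py <<'E'
from h import *
s=arm.observe();print("F",np.round(s["contact_force"],1),"Tz",np.round(s["wrist_torque"],3),"q6 %.3f"%s["q"][5])
E
python3 -m inch '[{"linear":[0,0,0],"spin":0.1},{"linear":[0,0,0],"spin":0.2},{"linear":[0,0,0],"spin":0.3}]' >/dev/null; python3 t.py
```

```text
F [-2.1 -3.8  4.6] Tz [-0.564  0.304  0.182] q6 -1.021
```

```bash
python3 -m inch '[{"linear":[0,0,0],"spin":0.08},{"linear":[0,0,0],"spin":0.15}]' >/dev/null; python3 t.py
```

```text
F [-1.7 -4.8  5.2] Tz [-0.748  0.324  0.164] q6 -0.872
```

```bash
python3 -m inch '[{"linear":[0,0,0],"spin":0.08},{"linear":[0,0,0],"spin":0.15}]' >/dev/null; python3 t.py
```

```text
F [-2.2 -6.   6.1] Tz [-0.986  0.372  0.113] q6 -0.722
```

```bash
python3 -m inch '[{"linear":[0,0,0],"spin":0.08},{"linear":[0,0,0],"spin":0.15}]' >/dev/null; python3 t.py
```

```text
F [-3.6 -6.6  5.2] Tz [-1.18   0.489  0.174] q6 -0.572
```

```bash
python3 -m inch '[{"linear":[0,0,0],"spin":0.08},{"linear":[0,0,0],"spin":0.15}]' >/dev/null; python3 t.py
```

```text
F [-3.9 -8.9  6.8] Tz [-1.328  0.591  0.148] q6 -0.422
```

```bash
python3 -m inch '[{"linear":[0,0,0],"spin":0.08},{"linear":[0,0,0],"spin":0.15}]' >/dev/null; python3 t.py
```

```text
F [-4.9 -9.4  7.6] Tz [-1.504  0.706  0.157] q6 -0.272
```

```bash
python3 -m inch '[{"linear":[-0.02,-0.025,0],"spin":0.07},{"linear":[-0.02,-0.025,0],"spin":0.14}]' >/dev/null; python3 t.py
```

```text
F [-4.   1.6  4.6] Tz [0.272 0.641 0.171] q6 -0.135
```

```bash
python3 -m inch '[{"linear":[0,0,0],"spin":0.07},{"linear":[0,0,0],"spin":0.14}]' >/dev/null; python3 t.py
```

```text
F [-4.2  0.8  6.3] Tz [0.142 0.785 0.183] q6 0.005
```

```bash
python3 -m inch '[{"linear":[0,0,0],"spin":0.06},{"linear":[0,0,0],"spin":0.12}]' >/dev/null; python3 t.py
```

```text
F [-5.  -0.1  5.4] Tz [0.124 0.886 0.151] q6 0.125
```

```bash
python3 -m inch '[{"linear":[0,0,0],"spin":0.05},{"linear":[0,0,0],"spin":0.1}]' >/dev/null; python3 t.py
```

```text
F [-6.   0.3  6.9] Tz [0.124 1.016 0.173] q6 0.224
```

```bash
python3 -m inch '[{"linear":[0,0,0],"spin":0.05},{"linear":[0,0,0],"spin":0.1}]' >/dev/null; python3 t.py
```

```text
F [-6.6  0.9  7.3] Tz [0.152 1.123 0.24 ] q6 0.324
```

```bash
python3 -m inch '[{"linear":[0,0,0],"spin":0.05},{"linear":[0,0,0],"spin":0.1}]' >/dev/null; python3 t.py
```

```text
F [-7.9  2.   8.1] Tz [0.188 1.209 0.271] q6 0.424
```

```bash
python3 -m inch '[{"linear":[0,0,0],"spin":0.02},{"linear":[0,0,0],"spin":0.03}]' >/dev/null; python3 t.py; python3 -m inch '[{"linear":[0,0,0],"spin":0.03}]' >/dev/null; python3 t.py
```

```text
F [-7.9  1.6  7.7] Tz [0.123 1.218 0.275] q6 0.453
F [-8.6  1.4  7.5] Tz [0.222 1.259 0.239] q6 0.482
```

```bash
for i in 1 2 3 4; do python3 -m inch '[{"linear":[0,0,0],"spin":0}]' >/dev/null; python3 t.py; done
```

```text
F [-7.9  1.3  9.1] Tz [0.164 1.249 0.063] q6 0.483
F [-7.6  0.7  7.8] Tz [0.133 1.226 0.014] q6 0.482
F [-7.4  0.5  8.2] Tz [0.213 1.206 0.026] q6 0.482
F [-7.9  0.9  8.1] Tz [0.196 1.238 0.022] q6 0.482
```

```bash
python3 -m inch '[{"linear":[0,0,0],"spin":0.04}]' >/dev/null; python3 t.py;python3 -m inch '[{"linear":[0,0,0],"spin":0.04}]' >/dev/null; python3 t.py
```

```text
F [-8.6  1.3  7.7] Tz [0.246 1.362 0.317] q6 0.522
F [-8.8  1.8  8.4] Tz [0.254 1.384 0.342] q6 0.563
```

The sleeve is clearly tight: about 0.34 N m while turning, roughly 60 N total on the shank. I'm stopping here, releasing and backing off.

```bash
python3 -m inch '[{"linear":[0,0,0],"spin":0},{"linear":[0,0,0],"spin":0},{"linear":[0,0,0],"spin":0},{"linear":[0,0,0],"spin":0},{"linear":[0,0,0],"spin":0},{"linear":[0,0,-0.3],"spin":0},{"linear":[0,0,-0.8],"spin":0},{"linear":[0,0,-1.6],"spin":0},{"linear":[0,0,-2.4],"spin":0},{"linear":[0,0,-3],"spin":0},{"linear":[-1,0,-3],"spin":0},{"linear":[-2,0,-3],"spin":0},{"linear":[-3,0,-3],"spin":0},{"linear":[-3,0,-3],"spin":0},{"linear":[-3,0,-3],"spin":0}]' 50
python3 - <<'E'
from h import *
np.set_printoptions(precision=1,suppress=True)
out=[]
for c in("scene","top"):
    im,d=arm.capture(c);cv2.imwrite(f"pics/{c}4f.png",im[:,:,::-1])
    u,v=pix(c,(532,208,70)).astype(int)
    out.append(cv2.resize(im[v-36:v+36,u-24:u+24,::-1],(400,600),interpolation=cv2.INTER_CUBIC))
    print(c,u-24,v-36,[pix(c,(532,208,z)) for z in(96,88,61)])
    vv,uu=np.nonzero(d>0);P=world(c,uu,vv,d[vv,uu])
    k=(np.hypot(P[:,0]-532,P[:,1]-208)<30)&(P[:,2]>72)&(P[:,2]<110);print(k.sum(),P[k].min(0),P[k].max(0),P[k].mean(0))
cv2.imwrite("pics/v4.png",np.hstack(out))
E
```

```text
clock: 17.75
position: [486.2, 63.5, 210.4]
ee_rot: [2.536, 1.854, 0.001]
contact_force: [0.3, -0.0, -0.7]
finger_gap: 0.802
gripper_force: 0.0
scene 262 99 [array([287., 128.]), array([286.8, 130.5]), array([286.2, 138.5])]
54 [523.  195.3  72.4] [539.2 214.1  97.8] [532.9 203.2  87.3]
top 135 192 [array([156., 228.]), array([157. , 228.1]), array([160.1, 228.4])]Traceback (most recent call last):
  File "<stdin>", line 10, in <module>
    return umr_minimum(a, axis, None, out, keepdims, initial, where)
ValueError: zero-size array to reduction operation minimum which has no identity
```

```bash
python3 -m inch '[{"linear":[-1,0,-0.5],"spin":0},{"linear":[-2,0,-1],"spin":0},{"linear":[-3,0,-1],"spin":0},{"linear":[-3,1,-1],"spin":0},{"linear":[-3,1,-1],"spin":0},{"linear":[-3,1,-1],"spin":0}]'
python3 - <<'E'
from h import *
np.set_printoptions(precision=1,suppress=True)
out=[]
for c in("scene","top"):
    im,d=arm.capture(c)
    u,v=pix(c,(532,208,70)).astype(int)
    out.append(cv2.resize(im[v-36:v+36,u-24:u+24,::-1],(400,600),interpolation=cv2.INTER_CUBIC))
    f=lambda p:(np.array(p)-[u-24,v-36])*400/48
    print(c,"expected in crop: tip,head base,mouth",[f(pix(c,(532,208,z))) for z in(96,74,61)])
    vv,uu=np.nonzero(d>0);P=world(c,uu,vv,d[vv,uu])
    k=(np.hypot(P[:,0]-532,P[:,1]-208)<30)&(P[:,2]>74)&(P[:,2]<110);print(k.sum(),P[k].min(0) if k.any() else 0,P[k].max(0) if k.any() else 0)
cv2.imwrite("pics/v4.png",np.hstack(out))
E
```

```text
clock: 18.45
position: [489.3, -93.2, 259.5]
ee_rot: [-2.533, -1.857, 0.0]
contact_force: [-1.0, 0.7, -0.2]
finger_gap: 0.811
gripper_force: 0.0
scene expected in crop: tip,head base,mouth [array([208.3, 241.8]), array([204. , 297.2]), array([201.5, 329.2])]
53 [521.9 196.2  75.2] [540.7 215.2  96.7]
top expected in crop: tip,head base,mouth [array([175.4, 300.3]), array([196.8, 302.4]), array([209. , 303.6])]
77 [523.5 197.3  75.1] [541.1 217.2  97.8]
```

View pics/v4.png

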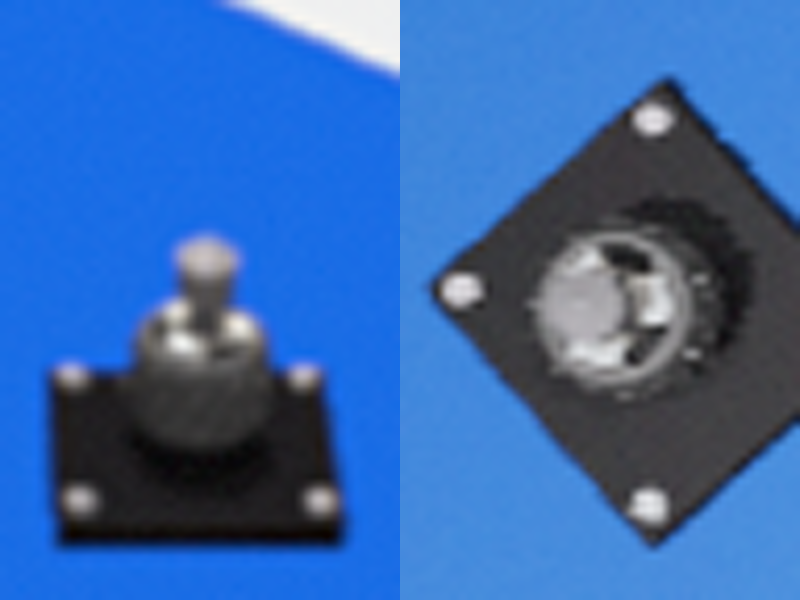

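The cutter stands straight and central. Its tip is at scene crop (208,240), against (208,242) expected, and its head at top crop (580,300) matches the expected position. The jaws are closed on the shank.

```bash
python3 -c "
from rig import arm
print(arm.close_job())"
```

```text
the job is handed in; nothing more can be done
None
```

The cone-tipped cutter stands straight and central on the bore floor; I stopped the sleeve at about 0.34 N m, slightly past the 0.25–0.3 target but well under 0.65, and handed the job in.

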